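# Slide the locked specimen carriage under the magnifier

### The arm

A 6-joint arm with a two-finger parallel gripper is mounted at the origin on a cart in front of the work surface, level with it; the furniture and walls round the work are solid. World frame = base frame: x ahead of the robot, y to its left, z up, the work surface at z = 0. Lengths are in m, angles in rad, forces in N, time in s.
With the tool pointing down it reaches from about 0.25 to 0.725 m from the base axis. Payload 9.7 kg.
Tool frame: the origin (TCP) lies between the finger pads; the fingertips stand 17 mm ahead of it and the grasp point (between the pads) lies 2 mm behind it (bot.nose_length is the distance from the TCP to the fingertips, in m); z points along the fingers, y is the line along which they close (so a half turn about z gives the same grasp; the last joint's range is limited). The gripper opens to 85 mm and grips with 20 to 120 N. Pads are 22 mm wide; open, the fingers measure 114 mm over their backs; the gripper's body (76 mm by 85 mm) begins 54 mm behind the grasp point. The pads swing forward as they close: fully open they stand 13 mm farther back than shut.
Start: joints at [-1.348, 0.087, 0.176, 1.66, 0, 1.571], TCP at [0.122, -0.536, 0.248] pointing down, gripper open.
Joint ranges: [-3.13, 3.13], [-0.85, 1.81], [-1.15, 1.24], [-2.2, 2.28], [-1.44, 1.52], [-3.14, 3.14]. Speed limits (rad/s): [2.22, 2.22, 2.57, 3.14, 3.14, 3.14].

### API

Orientations are given as a unit quaternion [w, x, y, z].
In Python, from rig import bot gives the robot as it stands. The module is installed in compiled form; this text tells all that it offers.
- The arm moves only by the shell command python3 -m pendant 'ROWS'. ROWS is text: rows parted by semicolons, each of 7 numbers parted by spaces: the shift along the tool's x, y, z in m, then the turn, a rotation vector about the tool's x, y, z in degrees, then the finger opening in m, from 0 to 0.0854. In form: tx ty tz wx wy wz jaw; .... A call has 1 to 10 rows; each row is the pose to reach, as a shift and turn from the pose commanded when the call began, along the tool's axes at that moment; what a row does not reach only later rows make up. A row lasts 1/8 s, in which the tool goes at most 62.5 mm and 10.7 degrees, less where a joint would pass 70% of its speed; a pose out of reach is approached as far as the arm can. A call with a gripper value outside its range is refused whole. The fingers move at their own pace and stop on an object; the grip force is fixed at half the most. Time passes only in rows, so rows that repeat a pose let the fingers close. It gives the time, the measured TCP pose, the force, the opening and the grip force at its end, in the units of the state.
- bot.state(): the state, without advancing time (a new reading comes with each control period).
- bot.capture(name): name is "side" or "top" or "wrist"; returns a dict with "image" (400x640x3 uint8, red, green, blue), "camera_matrix" (3x3 intrinsics, pixels), "view" (4x4, takes a point from world to camera coordinates); the wrist camera has in their place "tool_from_camera" (4x4, takes a point from camera to tool coordinates, whose origin is the TCP and whose axes are the flange's). Camera axes: x right, y down, z forward; pixel columns grow to the right and rows downward; lengths in m; the calibration is good to about 2 mm. A picture is of the moment at which its call begins: read the wrist's pose just before it. There is no depth.
- bot.finish_job(): hands the job in; it is judged then, once.
Trained networks look in a picture, given as the dict that the camera call returned (one of the last four; its "shot" number tells which), for a name from the list of things; names that differ only in an ending like _2 or _b are one class to them, and where a whole thing is asked for, a point or a joint stands for the part that bears it (a point fixed in the world has none). Each returns a list of dicts, best first, with "p" (0 to 1); they miss things now and then, are a little off and sometimes report something else, mostly with a low value. They report only what shows in the picture. A call takes as long as a camera call. They do not tell look-alikes from the thing itself.
- bot.masks_of(picture, label): "region" (400x640 bool, what is visible of it) and "bbox" ([left, top, width, height] in pixels, round what is visible of it).
The state is a dict: "clock": time; "joint_positions": joint angles; "joint_velocities": joint speeds; "tau": joint torques, N m; "tcp_pos": TCP position; "orientation": TCP orientation; "contact_force": force on the tool from outside, world axes, zero at the start; "ft_torque": the same for the moment, N m; "grip_width": opening from 0.0 (shut) to 1.0 (fully open); "grip_force": force on a finger pad.
Only numpy, scipy, OpenCV 4.12 (cv2) and the standard library are available. Lean on these libraries where they do the work, as an engineer would, in place of code of your own. Each camera call takes 0.05 s, during which the arm holds its last target. There are 200 camera calls.

### The job

Bring the petri dish under the magnifier: with the fingertips press the carriage's locking button down, keep it down while you push the carriage along its rail all the way to the end stop on the magnifier's side, and only then let the button spring up so that the carriage is locked there. Just press and push - pick nothing up, do not touch the magnifier, and leave the dropper bottle, the beaker and the eyepiece standing where they are.

Things in the scene. Friction and masses are not known exactly. Their poses are not given: they have to be found in the camera images.
- stage_base: The fixed rail of a small linear specimen stage on the desk: dark base plate 100 x 260 mm with two steel rods between two aluminium end blocks (tops 38 mm above the desk). Origin: centre of its underside, on the desk. Its y axis runs along the rail, its z axis up; its -x side is the robot's side and carries the button, its +x side the dish and the magnifier.
- carriage (a joint): Position of the aluminium carriage along the rail, m, growing along the rail's +y; end stops at -0.070 and +0.070. It starts near the middle (within 2.5 mm of 0). With the button up a pawl locks it to a toothed rack (a notch every 14 mm, 3 mm play either way); with the button down it slides with about 1 N and stays where it is left. Its plate is 132 x 80 mm, top 40 mm above the desk.
- lock_button (a joint): How far the black locking button is pressed, m: 0 up (locked), 0.008 fully down. It moves straight down; its spring needs 3 N to start and about 5.5 N at the bottom. The pawl is clear of the teeth once the button is 3 mm down; keep it more than 4 mm down while sliding. It springs up by itself when let go and the pawl drops into the notch at the end stop.
- button_top (a point): Centre of the top face of the locking button (flat rectangle 30 mm across the rail, 46 mm along it, 56 mm above the desk when up). It moves with carriage and button. At both ends of the button, along the rail, stand two upright aluminium guards fixed to the carriage: 6 mm thick, 36 mm wide, tops 70 mm above the desk, 52 mm free between them (inner faces 26 mm from the button's centre). Closed fingertips fit between them on the button and can push against either guard.
- dish_center (a point): Centre of the closed petri dish (67 mm across, 15 mm high, top 55 mm above the desk) fixed on the carriage, 73 mm across the rail (rail's +x) from the button's centre. It moves with the carriage.
- lens_center (a point): Centre of the magnifier's round lens (black ring 57 mm over all), level, 71 mm above the desk. It is held by an upright steel post (80 mm tall, foot 34 mm across) 65 mm further on in the rail's +x direction, fixed to the desk. It stands at one of the rail's two ends, either one, exactly over the place of the dish's centre when the carriage is at that end stop.
- stain_bottle: Bystander: small dark dropper bottle with white tip, 33 mm across, 99 mm high, standing loose behind the other end of the rail. Origin: centre of its underside.
- small_beaker: Bystander: small clear beaker, 45 mm across, 59 mm high, loose, behind the middle of the rail. Origin: centre of its underside.
- spare_eyepiece: Bystander: black eyepiece, 34 mm across, 43 mm high, loose, on the robot's side of the rail. Origin: centre of its underside.
- magnifier: The magnifier as a whole, fixed to the desk; do not touch it. Origin: centre of the underside of its foot, on the desk; its lens lies 65 mm in its -x direction.
Things that resemble listed ones, but are neither listed nor needed, are in the scene too. Leave any blue or red look-alike of the magnifier alone.

How it is judged:
On the way, in this order (a step that is already met when the one before it is completed fails the run):
1. the locking button is pressed down (value of joint lock_button above 0.004 m), for 0.1 s.
2. the carriage is at the end stop under the magnifier with the button still held down (horizontal distance between dish_center and lens_center below 0.005 m and (value of joint carriage above 0.066 m or value of joint carriage below -0.066 m) and value of joint lock_button above 0.004 m), for 0.1 s.
At the end, for the whole second after the job is handed in: The carriage rests at the end stop on the magnifier's side (within 4 mm of the stop, dish centre within 5 mm of the lens centre seen from above), the button is up again (within 1.5 mm), and the bystanders stand upright (horizontal distance between dish_center and lens_center below 0.005 m and (value of joint carriage above 0.066 m or value of joint carriage below -0.066 m) and value of joint lock_button below 0.0015 m and velocity of joint carriage between -0.005 and 0.005 m/s and angle between each of stain_bottle, small_beaker, spare_eyepiece's own z axis and vertical below 0.1 rad); the robot touches nothing.
It fails at once if a bystander is lifted, carried or shoved more than 15 mm (distance of any of stain_bottle, small_beaker, spare_eyepiece from where it was at the start of the episode above 0.015 m).
It fails at once if the robot touches the magnifier (contact force between any of the fingers, the arm and magnifier above 1 N).
It also fails if it takes over 32 s, if anything falls off the work surface, if the arm or the gripper's body presses on something with over 40 N, if the wrist force passes 120 N, or if a joint passes its speed limit or range.

## Working session

There is one attempt and no reset: what is moved stays moved. The work goes in short steps, Python scripts to look and compute and a shell command to move; the robot and the scene stay as the last step left them, time stands still between calls to the robot, and variables do not carry over. Pictures are saved under pics/ and viewed, at most 10 in all, crops included, and the job is handed in when it is done.

```bash
mkdir -p pics
cat > h.py <<'E'
import numpy as np,cv2
from rig import bot
def ray(c,u,v,z):
    K=c["camera_matrix"];V=np.array(c["view"]);R=V[:3,:3];t=V[:3,3]
    o=-R.T@t;d=R.T@np.linalg.inv(K)@np.array([u,v,1.]);return (o+d*(z-o[2])/d[2]).round(4)
def save(c,n): cv2.imwrite("pics/"+n,cv2.cvtColor(c["image"],cv2.COLOR_RGB2BGR))
E
python3 - <<'E'
from h import *
s=bot.state();print(s)
for n in("top","side"):
    c=bot.capture(n);save(c,n+".png");print(n,np.round(c["view"],3).tolist(),c["camera_matrix"])
    for l in("lock_button","dish_center","carriage","stage_base","magnifier","stain_bottle","small_beaker","spare_eyepiece"):
        for m in bot.masks_of(c,l)[:3]:
            ys,xs=np.nonzero(m["region"]);print(l,round(m["p"],2),m["bbox"],xs.mean().round(1),ys.mean().round(1))
E
```

```text
{'clock': 0.0, 'joint_positions': array([-1.34802513e+00,  8.74853045e-02,  1.75144390e-01,  1.65981292e+00,
        1.48250602e-06,  1.57078284e+00]), 'joint_velocities': array([ 0.00054496,  0.0021451 , -0.00074986,  0.0008053 , -0.00071709,
        0.00059311]), 'tau': array([ 4.49500812e-04, -5.20383954e+01,  4.64807940e+01,  1.61785068e-02,
        1.93490723e-05,  8.82787901e-06]), 'tcp_pos': array([ 0.12146803, -0.53620752,  0.24757445]), 'orientation': array([-6.74632251e-04,  9.93802057e-01,  1.11162094e-01, -7.47061499e-05]), 'contact_force': array([0.50673075, 0.74638519, 0.75422987]), 'ft_torque': array([-0.00279378, -0.0477491 ,  0.0041968 ]), 'grip_force': 0.0, 'grip_width': 0.9973991853047304}
top [[-0.017, -0.999, 0.033, -0.025], [-0.997, 0.014, -0.075, 0.475], [0.075, -0.034, -0.997, 0.934], [0.0, 0.0, 0.0, 1.0]] [[480.55697232   0.         324.12769676]
 [  0.         480.55697232 198.9131105 ]
 [  0.           0.           1.        ]]
lock_button 0.75 [356.5, 240.0, 16.2, 21.6] 364.9 250.4
lock_button 0.73 [344.7, 190.1, 25.6, 20.8] 357.5 202.0
dish_center 0.79 [3
[... 748 characters left out ...]
39963048]
 [  0.         439.16908674 201.47164582]
 [  0.           0.           1.        ]]
lock_button 0.48 [335.7, 195.3, 11.6, 20.2] 341.6 201.7
carriage 0.77 [288.9, 189.0, 67.7, 30.2] 324.7 202.9
stage_base 0.66 [273.1, 183.5, 96.7, 56.3] 321.5 210.8
stage_base 0.61 [276.0, 184.9, 15.4, 30.0] 281.4 200.6
stage_base 0.36 [289.4, 190.6, 66.4, 26.6] 324.7 203.2
magnifier 0.9 [280.1, 223.4, 56.4, 46.4] 306.1 240.0
magnifier 0.85 [261.6, 185.0, 48.8, 36.3] 280.4 198.2
magnifier 0.76 [374.4, 242.7, 67.5, 56.2] 404.0 266.3
stain_bottle 0.7 [297.2, 163.8, 13.7, 27.3] 304.0 180.3
small_beaker 0.76 [277.1, 186.8, 14.5, 25.3] 281.9 201.9
spare_eyepiece 0.6 [372.4, 206.3, 17.0, 21.1] 379.7 216.6
```

View pics/top.png

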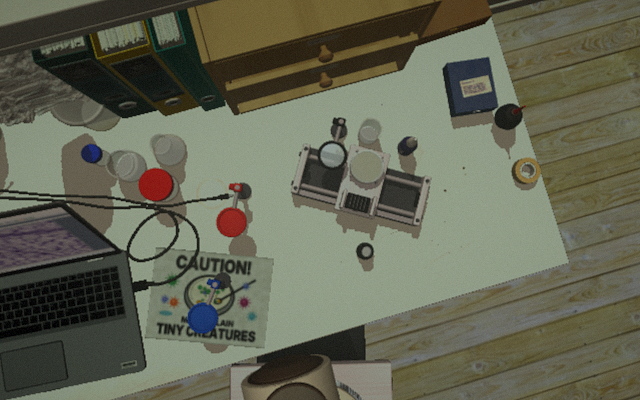

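View pics/side.png

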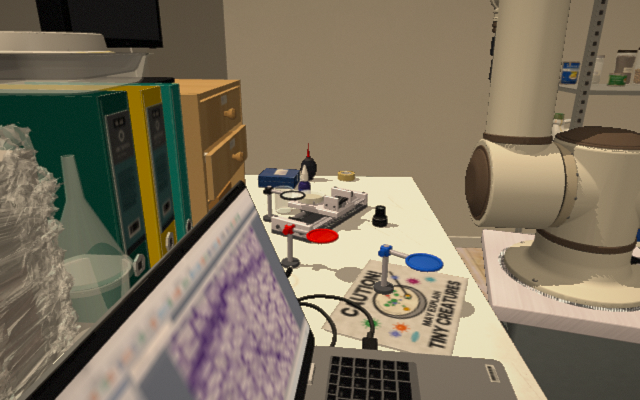

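The top view shows three magnifiers. The black one has its ring at (332,153) and stands over the rail's left end. The red one is at (231,222) and the blue one at (203,319). Only the black one fits, because its ring is black and it stands over the rail end. The button is at about (357,202), the dish at (366,166), the eyepiece at (365,251), the beaker at (369,130) and the bottle at (407,145). I'll confirm this in a crop.

Run:
```python
from h import *
c=bot.capture("top");im=cv2.cvtColor(c["image"],cv2.COLOR_RGB2BGR)[110:260,285:435]
im=cv2.convertScaleAbs(cv2.resize(im,None,fx=4,fy=4,interpolation=cv2.INTER_CUBIC),alpha=1.0)
cv2.imwrite("pics/crop.png",im)
p=[ray(c,*x) for x in((357.5,202,.056),(366,166,.055),(332.5,153.5,.071),(365,251,.03))];print(p)
```

```text
[array([ 0.4646, -0.0948,  0.056 ]), array([ 0.5338, -0.1128,  0.055 ]), array([ 0.556, -0.048,  0.071]), array([ 0.3705, -0.11  ,  0.03  ])]
```

View pics/crop.png

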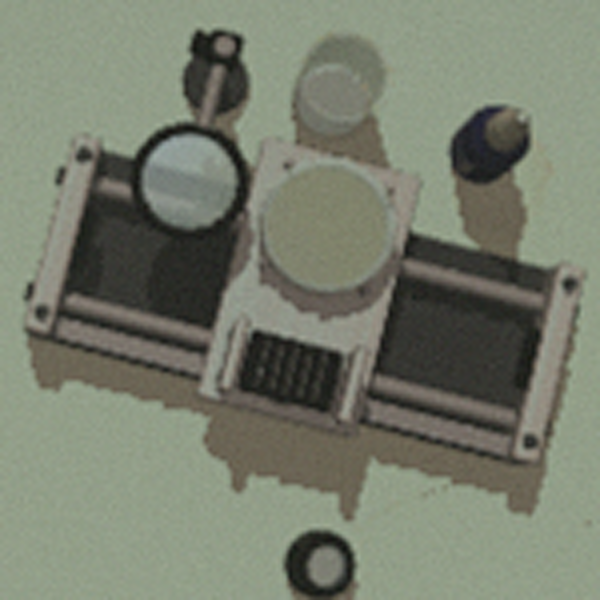

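The crop confirms it. The black ring is at crop (190,178), over the left (+y) end, and its post is behind the rail. The button is at crop (293,371), between its two guards, so the push goes towards the rail's +y stop. Next I'll work out the geometry and the approach in tool axes.

```bash
cat >> h.py <<'E'
from scipy.spatial.transform import Rotation as Ro
def tool():
    s=bot.state();return np.array(s["tcp_pos"]),Ro.from_quat(np.array(s["orientation"])[[1,2,3,0]]),s
def delta(target,yaw):  # yaw (deg) of tool x, tool pointing down
    p,R,s=tool();T=Ro.from_matrix(np.c_[[np.cos(yaw),np.sin(yaw),0],[np.sin(yaw),-np.cos(yaw),0],[0,0,-1]])
    return (R.inv().apply(target-p)).round(4),(R.inv()*T).as_rotvec(degrees=True).round(2)
E
python3 - <<'E'
from h import *
c=bot.capture("top")
q=lambda x,y,z: ray(c,285+x/4,110+y/4,z)
a,b,d,e=[q(*x,.038) for x in((84,154),(41,313),(569,284),(530,441))]
B=q(293,371,.056);D=q(328,227,.055);L=q(190,178,.071)
u=(a+b-d-e)/2;yaw=np.arctan2(u[1],u[0]);print("centre",(a+b+d+e)/4,"len",np.linalg.norm(u),"railyaw",np.degrees(yaw),np.degrees(np.arctan2(*(D-B)[[1,0]]))+90)
uy=u/np.linalg.norm(u);print(B,D,L,"BD",np.linalg.norm(D-B),"travel",(L-D)@uy, "lens lateral",(L-D)-((L-D)@uy)*uy)
print(delta(np.array([B[0],B[1],.127]),yaw))
E
```

```text
centre [ 0.500025 -0.105475  0.038   ] len 0.24589868848775912 railyaw 74.32185337391957 75.01182880398639
[ 0.4632 -0.0962  0.056 ] [ 0.5323 -0.1147  0.055 ] [ 0.5541 -0.0479  0.071 ] BD 0.0715406178335077 travel 0.07020578314657984 lens lateral [ 0.00282806 -0.00079377  0.016     ]
(array([ 0.4305, -0.3538,  0.1213]), array([  0.  ,  -0.  , -61.56]))
```

```bash
python3 -m pendant '0.043 -0.035 0.008 0 0 -6 0; 0.086 -0.071 0.016 0 0 -12 0; 0.129 -0.106 0.024 0 0 -18 0; 0.172 -0.142 0.032 0 0 -25 0; 0.215 -0.177 0.04 0 0 -31 0; 0.258 -0.212 0.05 0 0 -37 0; 0.301 -0.248 0.06 0 0 -43 0; 0.344 -0.283 0.075 0 0 -49 0; 0.387 -0.318 0.09 0 0 -55.5 0; 0.4305 -0.354 0.105 0 0 -61.6 0' && python3 -m pendant '0 0 0 0 0 0 0; 0 0 0 0 0 0 0; 0 0 0 0 0 0 0'
python3 - <<'E'
from h import *
p,R,s=tool();c=bot.capture("wrist");t=bot.capture("top")
print(p,R.as_matrix().round(3).tolist(),s["contact_force"],s["grip_width"],delta(np.array([.4632,-.0962,.127]),np.radians(74.5)))
print(np.array(c["tool_from_camera"]).round(4).tolist())
im=np.vstack([cv2.resize(c["image"],(480,300)),cv2.resize(t["image"][90:280,260:564],(480,300))])
cv2.imwrite("pics/hover.png",im[:,:,::-1])
save(c,"w.png")
for m in bot.masks_of(c,"lock_button"):
    ys,xs=np.nonzero(m["region"]);print(m["p"],m["bbox"],xs.mean(),ys.mean())
    if len(xs): 
        T=np.array(c["tool_from_camera"]);d=R.apply(T[:3,:3]@np.linalg.solve(c["camera_matrix"],[xs.mean(),ys.mean(),1]));o=p+R.apply(T[:3,3]);print(o+d*(.056-o[2])/d[2])
E
```

```text
clock: 2.25
tcp_pos: [0.4641, -0.0944, 0.1431]
orientation: [0.0, 0.796, 0.606, 0.0]
contact_force: [0.3, -1.2, 0.6]
grip_width: -0.001
grip_force: 0.0
clock: 2.62
tcp_pos: [0.4629, -0.097, 0.1438]
orientation: [0.0, 0.797, 0.604, 0.0]
contact_force: [0.1, -0.0, 0.1]
grip_width: 0.001
grip_force: 0.0
[ 0.46288133 -0.09699457  0.14383521] [[0.271, 0.962, 0.001], [0.962, -0.271, -0.0], [-0.0, 0.001, -1.0]] [ 0.08063675 -0.00583286  0.07676624] 0.0013449619939983714 (array([0.0009, 0.    , 0.0168]), array([ 0.05,  0.  , -0.26]))
[[0.0009, -0.9588, -0.2842, 0.0718], [1.0, 0.0007, 0.0009, -0.0003], [-0.0007, -0.2842, 0.9588, -0.1249], [0.0, 0.0, 0.0, 1.0]]
0.71 [301.4, 179.2, 38.3, 61.3] 320.91480637813214 209.05649202733485
[ 0.46520117 -0.0921135   0.056     ]
```

View pics/hover.png

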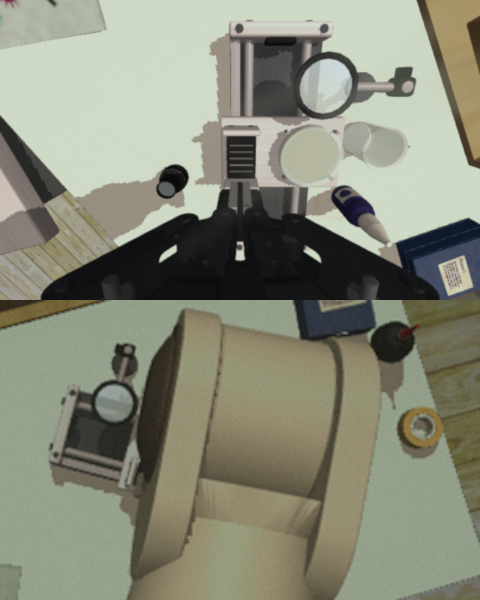

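The wrist view shows the button centred laterally under the fingers at about (241,155) in the composite. The wrist and top estimates differ by only 4 mm along the rail, and the fit has ±15 mm. I'll press now.

```bash
python3 -m pendant '0.003 0 0.03 0 0 0 0; 0.003 0 0.055 0 0 0 0; 0.003 0 0.066 0 0 0 0; 0.003 0 0.07 0 0 0 0; 0.003 0 0.074 0 0 0 0; 0.003 0 0.0775 0 0 0 0; 0.003 0 0.0775 0 0 0 0; 0.003 0 0.0775 0 0 0 0'
```

```text
clock: 3.78
tcp_pos: [0.4643, -0.0932, 0.0664]
orientation: [0.0, 0.797, 0.604, 0.0]
contact_force: [-2.5, -0.5, 5.0]
grip_width: -0.0
grip_force: 2.5
```

Pressed: 5.0 N with the tip 6.6 mm down, which agrees with the spring. Now I'll push along +x (rail +y).

```bash
python3 -m pendant '0.004 0 0 0 0 0 0; 0.008 0 0 0 0 0 0; 0.013 0 0 0 0 0 0; 0.019 0 0 0 0 0 0; 0.026 0 0 0 0 0 0; 0.033 0 0 0 0 0 0; 0.04 0 0 0 0 0 0; 0.047 0 0 0 0 0 0; 0.053 0 0 0 0 0 0; 0.053 0 0 0 0 0 0'
python3 - <<'E'
from h import *
c=bot.capture("wrist");save(c,"w2.png")
for l in("lock_button","dish_center","magnifier"):
    for m in bot.masks_of(c,l)[:2]: print(l,m["p"],m["bbox"])
E
```

```text
clock: 5.03
tcp_pos: [0.4789, -0.0415, 0.0663]
orientation: [0.0, 0.796, 0.605, 0.001]
contact_force: [-1.2, 0.2, 5.4]
grip_width: -0.001
grip_force: 2.5
dish_center 0.72 [294.4, 222.3, 56.0, 35.4]
dish_center 0.59 [279.6, 176.5, 246.9, 154.8]
magnifier 0.76 [421.6, 180.0, 218.4, 121.4]
```

View pics/w2.png

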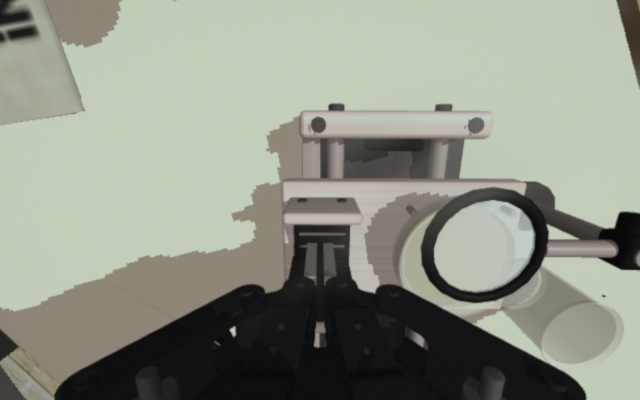

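The carriage rides along with the fingers. The lens ring at (485,245) now lies over the dish at about (460,250), and the carriage plate is about 20 mm short of the end block. I'll continue slowly.

```bash
python3 -m pendant '0.004 0 0 0 0 0 0; 0.009 0 0 0 0 0 0; 0.014 0 0 0 0 0 0; 0.018 0 0 0 0 0 0; 0.021 0 0 0 0 0 0; 0.024 0 0 0 0 0 0; 0.026 0 0 0 0 0 0; 0.026 0 0 0 0 0 0'
```

```text
clock: 6.22
tcp_pos: [0.4858, -0.0172, 0.0663]
orientation: [0.001, 0.797, 0.604, 0.0]
contact_force: [-0.9, -1.4, 4.3]
grip_width: -0.001
grip_force: 2.5
```

```bash
python3 -m pendant '0.003 0 0 0 0 0 0; 0.006 0 0 0 0 0 0; 0.006 0 0 0 0 0 0'
```

```text
clock: 6.6
tcp_pos: [0.4874, -0.0114, 0.0663]
orientation: [0.001, 0.797, 0.604, 0.0]
contact_force: [-0.3, -3.1, 4.4]
grip_width: -0.0
grip_force: 2.5
```

```bash
python3 -m pendant '0.003 0 0 0 0 0 0; 0.006 0 0 0 0 0 0; 0.006 0 0 0 0 0 0'
python3 - <<'E'
from h import *
c=bot.capture("wrist");save(c,"w3.png")
E
```

```text
clock: 6.98
tcp_pos: [0.4875, -0.0108, 0.0664]
orientation: [0.005, 0.798, 0.603, -0.005]
contact_force: [-10.4, -36.1, 12.4]
grip_width: 0.002
grip_force: 21.3
```

View pics/w3.png

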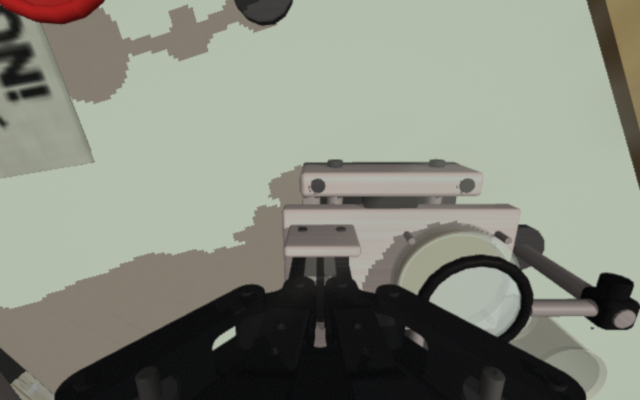

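The carriage is at the stop: the force rose to 37 N against the guard and the plate is close to the end block at (390,190), with the button still down. I'll take off the overshoot without dragging the carriage back, then lift straight up.

```bash
python3 -m pendant '-0.003 0 0 0 0 0 0; -0.0045 0 0 0 0 0 0; -0.0045 0 0 0 0 0 0; -0.0045 0 -0.004 0 0 0 0; -0.0045 0 -0.008 0 0 0 0; -0.0045 0 -0.014 0 0 0 0; -0.006 0 -0.03 0 0 0 0; -0.008 0 -0.06 0 0 0 0; -0.01 0 -0.1 0 0 0 0; -0.01 0 -0.12 0 0 0 0' && python3 -m pendant '0 0 0 0 0 0 0; -0.06 0 -0.02 0 0 0 0; -0.12 0 -0.02 0 0 0 0; -0.18 0 -0.02 0 0 0 0; -0.24 0 -0.02 0 0 0 0; -0.3 0 -0.02 0 0 0 0; -0.3 0 -0.02 0 0 0 0; -0.3 0 -0.02 0 0 0 0; -0.3 0 -0.02 0 0 0 0'
python3 - <<'E'
from h import *
c=bot.capture("top");im=cv2.resize(c["image"][110:260,285:435],None,fx=4,fy=4,interpolation=cv2.INTER_CUBIC)
cv2.imwrite("pics/end.png",im[:,:,::-1])
for m in bot.masks_of(c,"lock_button")[:2]: print(m["p"],m["bbox"])
E
```

```text
clock: 8.28
tcp_pos: [0.4866, -0.015, 0.1888]
orientation: [0.001, 0.797, 0.604, 0.002]
contact_force: [-0.1, 0.2, -0.5]
grip_width: -0.001
grip_force: 0.0
clock: 9.4
tcp_pos: [0.4054, -0.3029, 0.2055]
orientation: [-0.0, 0.796, 0.605, 0.0]
contact_force: [0.3, -0.2, 0.4]
grip_width: 0.005
grip_force: 0.0
0.64 [310.1, 180.9, 24.9, 22.7]
```

View pics/end.png

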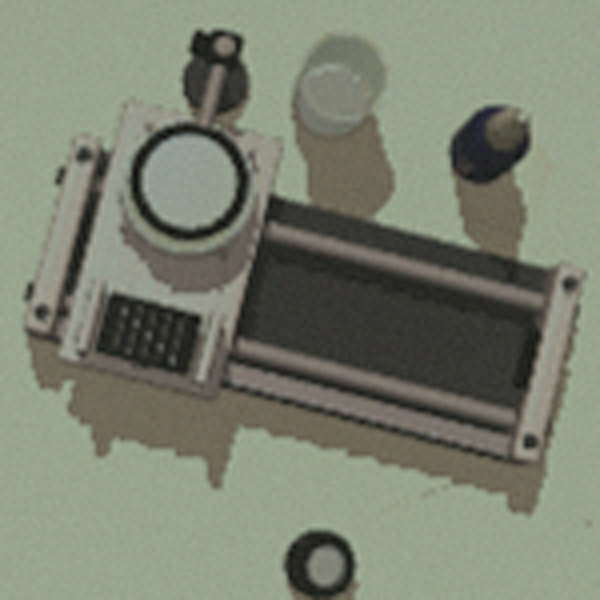

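The dish and lens are concentric in the picture, at crop (190,180), and the bystanders haven't moved. I'll check the carriage position numerically before handing in.

Run:
```python
from h import *
c=bot.capture("top")
q=lambda x,y,z: ray(c,285+x/4,110+y/4,z)
cen=(q(84,154,.038)+q(41,313,.038)+q(569,284,.038)+q(530,441,.038))/4
y=np.radians(74.6);u=np.array([np.cos(y),np.sin(y),0])
# button/guards before and after by template match
a=cv2.imread("pics/crop.png",0);b=cv2.imread("pics/end.png",0)
t=a[325:415,235:355];r=cv2.matchTemplate(b,t,cv2.TM_CCOEFF_NORMED);_,s,_,l=cv2.minMaxLoc(r);print(s,l)
B0=q(295,370,.056);B1=q(l[0]+60,l[1]+45,.056);print("moved",(B1-B0)@u,"start",(B0-cen)@u,"end",(B1-cen)@u)
```

```text
0.9488863945007324 (92, 287)
moved 0.07056075540324279 start -0.0016949921094197625 end 0.06886576329382305
```

```bash
python3 -c "from rig import bot;print(bot.finish_job())"
```

```text
the job is handed in; nothing more can be done
None
```

I pressed the button, pushed the carriage to the end stop under the black magnifier, let it lock there and handed the job in. The last picture puts the carriage at about +0.069 m, with the dish under the lens and the bystanders unmoved; I did not measure that the button was fully up, and the hand-in returned no verdict.

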